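Vent a vacuum culture jar by its lock-nut valve

TASK

The culture jar is still under vacuum, so its lid cannot come off: vent it. Unscrew the small knurled brass lock nut on the lid's valve all the way up to its stop, then gently press the freed valve pin and keep it open until the gauge needle has come round to the green zero mark, and let go. The pin is slim and bends if it is forced; leave the jar standing where it is and the other things on the bench alone.

Things in the scene. Friction and masses are not known exactly. Their poses are not given: they have to be found in the camera images.
- jar: clear round culture jar, 116 mm across, about 2 kg, standing loose on the bench, five red plates inside. Origin: centre of the underside, z up; the vent valve stands on this z axis in the middle of the lid. Jar x points from the gauge on the lid to the hose barb. Aluminium lid, 132 mm across, its flat top 113 mm above the underside, give or take 1.5 mm (gasket squeeze), the valve with it
- stem_top (a point): centre of the top of the valve's upright stem, 37 mm above the lid's top; the screwed-down nut sits on it. The stem is 12 mm thick and stands on a hexagon foot 28 mm across whose top is 29 mm below this point. The lid's hose barb is 13 mm high and reaches from 30 to 64 mm off the valve's axis on the jar's +x side
- nut_middle (a point): centre of the knurled brass lock nut, which is round, 16 mm across and 9 mm high: on the valve's axis, 4.5 mm above stem_top when screwed down, 9.8 mm above it when fully up. Above the nut only the pin stands: 19 mm above the centre of the screwed-down nut. A pinch of 20 to 30 N holds it for turning
- lock_nut (a joint): turn of the lock nut, rad: 0 = screwed down (starts between 0 and 0.4), grows counter-clockwise seen from above (loosening), 5.6 = fully up, at its stop under the pin's button. It rises 0.95 mm per rad, takes about 0.04 N m to turn and stays where it is left. It rides on the pin: pressed, the pin goes down until the nut meets the stem, 5.3 mm if the nut is fully up, and is rigid there
- gauge (a joint): needle of the vacuum gauge, rad: starts between 0 and 0.5 (vacuum) and goes clockwise seen from above to 2.4, its stop at the green zero mark (vented). It stands while the valve is shut and moves at about 1 rad/s only while it is open. The dial lies face up on the lid, 36 mm across and 12 mm high, centre 38 mm from the valve's axis on the jar's -x side
- valve_core (a joint): depth by which the valve pin is pressed, m: 0 = up. Spring-loaded: about 1.5 N at first, 2.9 N at 4.6 mm, where it meets the poppet; there the force steps up to about 6.4 N before the valve opens, then grows by 1.5 N per mm until the nut meets the stem (5.3 mm). The pin bends at 12 N. It springs back up when let go
- valve_pin: the pin with the dark steel button on its end that is pressed, 11 mm across and 9 mm high; origin on the pin's axis 23.5 mm below the top of the button, z up
- pin_top (a point): centre of the top face of the pin's button; 23.5 mm above stem_top while the pin is up. It goes down with the pin
- plate_stack: bystander: two stacked culture plates with red agar, 91 mm across, 31 mm high in all, origin under the centre
- slide_box: bystander: dark blue slide box, 85 x 100 x 35 mm, origin under its centre
- scanner: bystander: white and black hand scanner, 56 x 95 x 67 mm, origin under its centre
- sharps_pot: bystander: green sharps pot with a pale lid, 88 x 100 x 92 mm, origin under its centre

How it is judged:
On the way, in this order (a step that is already met when the one before it is completed fails the run):
1. the lock nut is unscrewed (value of joint lock_nut above 4.3 rad), for 0.2 s.
2. the pin is pressed far enough to open the valve (value of joint valve_core above 0.0045 m), for 0.3 s.
At the end, for the whole second after the job is handed in: the gauge needle stands at the zero mark (joint above 2.25 rad), the lock nut is still unscrewed (above 4.3 rad), the pin is let go and back up (less than 0.7 mm down), and the jar stands upright and still within 20 mm of where it was (value of joint gauge above 2.25 rad and value of joint lock_nut above 4.3 rad and value of joint valve_core below 0.0007 m and angle between jar's own z axis and vertical below 0.03 rad and distance of jar from where it was at the start of the episode below 0.02 m and linear speed of jar below 0.01 m/s); the robot touches nothing.
It fails at once if the valve pin is forced (over 12 N on it) (contact force between valve_pin and anything else above 12 N).
It fails at once if the jar is dragged more than 30 mm or tipped (distance of jar from where it was at the start of the episode above 0.03 m or angle between jar's own z axis and vertical above 0.12 rad).
It fails at once if a bystander is shifted more than 20 mm (distance of any of plate_stack, slide_box, scanner, sharps_pot from where it was at the start of the episode above 0.02 m).
It also fails if it takes over 67 s, if anything falls off the work surface, if the arm or the gripper's body presses on something with over 40 N, if the wrist force passes 120 N, or if a joint passes its speed limit or range.

ROBOT

A 6-joint arm with a two-finger parallel gripper is mounted at the origin on a cart in front of the work surface, level with it; the furniture and walls round the work are solid. World frame = base frame: x ahead of the robot, y to its left, z up, the work surface at z = 0. Lengths are in m, angles in rad, forces in N, time in s.
With the tool pointing down it reaches from about 0.25 to 0.775 m from the base axis. Payload 8.9 kg.
Tool frame: the origin (TCP) lies between the finger pads; the fingertips stand 25 mm ahead of it and the grasp point (between the pads) lies 6 mm ahead of it (manip.tip_extent is the distance from the TCP to the fingertips, in m); z points along the fingers, y is the line along which they close (so a half turn about z gives the same grasp; the last joint's range is limited). The gripper opens to 85 mm and grips with 20 to 120 N. Pads are 22 mm wide; open, the fingers measure 114 mm over their backs; the gripper's body (76 mm by 85 mm) begins 54 mm behind the grasp point. The pads swing forward as they close: fully open they stand 13 mm farther back than shut.
Start: joints at [-1.405, 0.291, -0.153, 1.127, 0, 1.431], TCP at [0.158, -0.501, 0.221] pointing down, gripper open.
Joint ranges: [-2.52, 2.52], [-0.91, 1.74], [-1.3, 1.37], [-1.96, 2.02], [-1.52, 1.47], [-3.14, 3.14]. Speed limits (rad/s): [2.22, 2.22, 2.79, 3.14, 3.14, 3.14].

INTERFACE

Orientations are given as a unit quaternion [w, x, y, z].
In Python, from cell import manip gives the robot as it stands.
- The arm moves only by the tool move_arm, never from a script. Its argument "motion" is a list of rows, each a list of 4 numbers: the shift along the tool's x, y, z in m, then the turn about the tool's z in rad. In form: [[tx, ty, tz, spin], ...]. A call has 1 to 8 rows; each row is the pose to reach, as a shift and turn from the pose commanded when the call began, along the tool's axes at that moment; what a row does not reach only later rows make up. A row lasts 1/12 s, in which the tool goes at most 41.7 mm and 7.16 degrees, less where a joint would pass 70% of its speed; a pose out of reach is approached as far as the arm can. A call with a gripper value outside its range is refused whole. "gripper" is the opening, from 0 (shut) to 1 (fully open), set as the call begins (left out, the last holds). The fingers move at their own pace and stop on an object; the grip force is fixed at half the most. Time passes only in rows, so rows that repeat a pose let the fingers close. It gives the time, the measured TCP pose, the force, the opening and the grip force at its end, in the units of the state.
- manip.sense(): the state, without advancing time (a new reading comes with each control period).
- manip.snapshot(name): name is "scene" or "side" or "wrist"; returns (picture, depth): 384x512x3 uint8, red, green, blue; 384x512 float32, m along the optical axis (not along the pixel's ray), 0 where there is no reading.
- manip.camera_params(name): a dict with "K" (3x3 intrinsics, pixels), "extrinsics" (4x4, takes a point from world to camera coordinates). Camera axes: x right, y up, looking along -z (the intrinsics and any distortion apply to the point x, -y, -z); pixel columns grow to the right and rows downward; lengths in m; the calibration is good to about 2 mm. A picture is of the moment at which its call begins: read the wrist's pose just before it. camera_params takes no time and is no camera call; for the wrist camera it gives the pose at the moment of the call.
- manip.finish_job(): hands the job in; it is judged then, once.
The state is a dict: "time": time; "joint_pos": joint angles; "qd": joint speeds; "joint_efforts": joint torques, N m; "eef_pos": TCP position; "eef_rot": TCP orientation; "force": force on the tool from outside, world axes, zero at the start; "wrist_torque": the same for the moment, N m; "finger_gap": finger opening in m; "finger_force": force on a finger pad.
Only numpy, scipy, OpenCV 4.12 (cv2) and the standard library are available. Lean on these libraries where they do the work, as an engineer would, in place of code of your own. Each camera call takes 0.05 s, during which the arm holds its last target. There are 200 camera calls.

## Working session

There is one attempt and no reset: what is moved stays moved. The work goes in short steps, Python scripts to look and compute and a tool call to move; the robot and the scene stay as the last step left them, time stands still between calls to the robot, and variables do not carry over. Pictures are saved under pics/ and viewed, at most 10 in all, crops included, and the job is handed in when it is done.

Besides the shell and the picture viewer there is one more tool, called after "Request:" in YAML: its name, and indented under it one key for each argument. move_arm: Moves the arm, as the interface text tells. Its arguments: {"type":"object","properties":{"motion":{"type":"array"},"gripper":{"type":"number"}},"required":["motion"]}

```bash
mkdir -p pics; ls; cat > h.py <<'E'
from cell import manip
import numpy as np, cv2
np.set_printoptions(precision=4,suppress=True)
def world(name,u,v,d,P=None):
    P=P or manip.camera_params(name);K=np.array(P["K"]);E=np.array(P["extrinsics"])
    c=np.array([(u-K[0,2])/K[0,0]*d,-(v-K[1,2])/K[1,1]*d,-d,1])
    return (np.linalg.inv(E)@c)[:3]
def pix(name,p,P=None):
    P=P or manip.camera_params(name);K=np.array(P["K"]);c=np.array(P["extrinsics"])@np.r_[p,1]
    return np.array([K[0,0]*c[0]/-c[2]+K[0,2],-K[1,1]*c[1]/-c[2]*1+K[1,2]]) if 0 else np.array([K[0,0]*c[0]/-c[2]+K[0,2],K[1,1]*(-c[1])/-c[2]+K[1,2]])
E
python3 - <<'E'
from h import *
s=manip.sense();print({k:np.array(v) for k,v in s.items()})
for n in["scene","side"]:
    im,d=manip.snapshot(n);np.savez(n,im=im,d=d)
    cv2.imwrite(f"pics/{n}0.png",im[:,:,::-1]);P=manip.camera_params(n);print(n,P)
E
```

```text
pics
{'time': array(0.), 'joint_pos': array([-1.4053,  0.2912, -0.1541,  1.1267,  0.    ,  1.4315]), 'qd': array([-0.0013, -0.0002, -0.0007, -0.0019,  0.0014,  0.0017]), 'joint_efforts': array([ -0.0004, -53.714 ,  33.138 ,   0.0155,  -0.0003,  -0.    ]), 'eef_pos': array([ 0.1575, -0.5004,  0.2209]), 'eef_rot': array([-0.0006,  0.9884,  0.1518,  0.    ]), 'force': array([-0.0033,  0.9941, -0.5305]), 'wrist_torque': array([-0.0388, -0.0469, -0.0032]), 'finger_force': array(0.), 'finger_gap': array(0.0852)}
scene {'K': array([[396.6618,   0.    , 257.3752],
       [  0.    , 396.6618, 191.0476],
       [  0.    ,   0.    ,   1.    ]]), 'extrinsics': array([[-0.851 ,  0.5251,  0.0113,  0.4349],
       [-0.4215, -0.6955,  0.5819,  0.1473],
       [ 0.3134,  0.4904,  0.8132, -1.7756],
       [ 0.    ,  0.    ,  0.    ,  1.    ]])}
side {'K': array([[444.7356,   0.    , 259.4243],
       [  0.    , 444.7356, 190.0642],
       [  0.    ,   0.    ,   1.    ]]), 'extrinsics': array([[-0.6244, -0.781 , -0.0107,  0.3145],
       [ 0.3553, -0.2962,  0.8866, -0.2982],
       [-0.6956,  0.5498,  0.4625, -0.9916],
       [ 0.    ,  0.    ,  0.    ,  1.    ]])}
```

View pics/scene0.png

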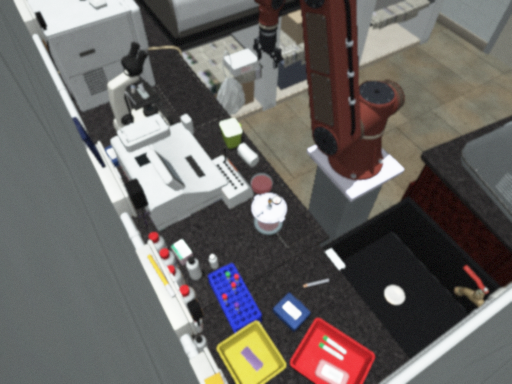

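View pics/side0.png

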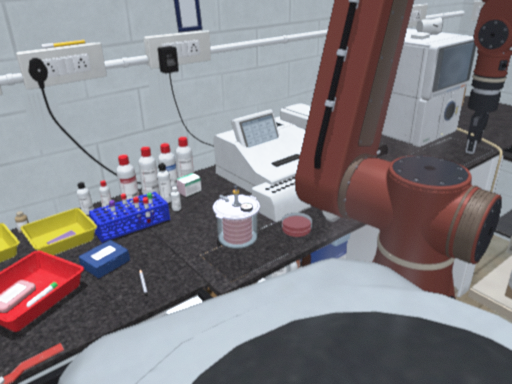

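The jar is at about (268,208) in scene and (237,215) in side, with its valve at about (236,195) in side. I'll enlarge both.

```bash
python3 - <<'E'
from h import *
a=np.load("scene.npz");b=np.load("side.npz")
c1=cv2.resize(a["im"][180:245,235:305],None,fx=5.7,fy=5.7,interpolation=3)[:370,:399]
c2=cv2.resize(b["im"][180:245,200:270],None,fx=5.7,fy=5.7,interpolation=3)[:370,:399]
cv2.imwrite("pics/c.png",np.hstack([c1,c2])[:,:,::-1])
for n,z,u0,v0,u1,v1 in[("scene",a,245,190,292,240),("side",b,205,180,270,250)]:
    P=manip.camera_params(n);pts=[]
    for v in range(v0,v1):
        for u in range(u0,u1):
            d=z["d"][v,u]
            if d>0: pts.append(world(n,u,v,d,P))
    p=np.array(pts);q=p[(p[:,2]>.105)&(p[:,2]<.12)];print(n,len(q),q.min(0),q.max(0),np.median(q,0))
    t=p[p[:,2]>.135];print("hi",len(t),t[np.argsort(-t[:,2])][:14])
E
```

```text
scene 725 [0.4479 0.0103 0.105 ] [0.5788 0.152  0.12  ] [0.5184 0.0909 0.1106]
hi 23 [[0.5108 0.0829 0.1727]
 [0.5115 0.0843 0.1686]
 [0.5176 0.0804 0.1682]
 [0.5151 0.0765 0.168 ]
 [0.5142 0.0818 0.1675]
 [0.5118 0.0781 0.1674]
 [0.5159 0.0846 0.1659]
 [0.5112 0.0842 0.1618]
 [0.509  0.0878 0.1581]
 [0.5155 0.0777 0.1569]
 [0.5115 0.0851 0.1566]
 [0.5174 0.0808 0.1556]
 [0.5051 0.082  0.1544]
 [0.5161 0.0856 0.1542]]
side 812 [0.4421 0.0065 0.105 ] [0.5743 0.1526 0.12  ] [0.5016 0.0889 0.11  ]
hi 56 [[0.5089 0.0794 0.1716]
 [0.5081 0.0766 0.171 ]
 [0.5056 0.0818 0.1706]
 [0.5124 0.0803 0.1705]
 [0.5052 0.0788 0.1698]
 [0.5089 0.0727 0.1694]
 [0.5049 0.0757 0.1689]
 [0.5109 0.0815 0.1684]
 [0.5076 0.0806 0.1663]
 [0.5083 0.0767 0.1647]
 [0.5129 0.0802 0.1641]
 [0.5052 0.079  0.1636]
 [0.5088 0.073  0.1633]
 [0.5102 0.0823 0.1627]]
```

View pics/c.png

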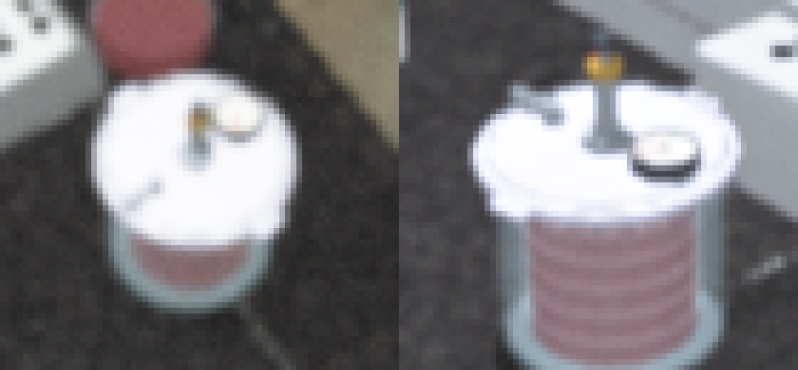

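Two cameras agree: the valve is at about (0.511, 0.080), with the button top near z 0.172 (0.1735 expected). I'll approach at a height that clears the pin.

Request:
move_arm:
  motion:
    - [0.04,-0.035,-0.008,0]
    - [0.08,-0.07,-0.015,0]
    - [0.12,-0.105,-0.023,0]
    - [0.16,-0.14,-0.03,0]
    - [0.2,-0.175,-0.037,0]
    - [0.23,-0.2,-0.04,0]
    - [0.25,-0.22,-0.04,0]
    - [0.256,-0.224,-0.04,0]

```text
time: 0.77
eef_pos: [0.33, -0.2164, 0.2611]
eef_rot: [0.0, 0.988, 0.152, 0.0]
force: [1.0, -1.8, 1.1]
finger_gap: 0.0854
finger_force: 0.0
```

Request:
move_arm:
  motion:
    - [0.02,-0.018,0,0]
    - [0.05,-0.044,0,0]
    - [0.085,-0.074,0,0]
    - [0.12,-0.105,0,0]
    - [0.15,-0.132,0,0]
    - [0.175,-0.153,0,0]
    - [0.185,-0.163,0,0]
    - [0.187,-0.165,0,0]

```text
time: 1.43
eef_pos: [0.4593, -0.0021, 0.2603]
eef_rot: [-0.0, 0.988, 0.154, -0.0]
force: [-0.0, 0.5, -0.7]
finger_gap: 0.0855
finger_force: 0.0
```

```bash
python3 - <<'E'
from h import *
s=manip.sense();print(s["time"],s["joint_pos"],s["eef_pos"],s["eef_rot"])
P=manip.camera_params("wrist");im,d=manip.snapshot("wrist");np.savez("w",im=im,d=d);print(P)
cv2.imwrite("pics/w1.png",im[:,:,::-1]);print(pix("wrist",[.511,.08,.173],P))
E
```

```text
1.4333 [-0.1643  0.1454 -0.2379  1.1882  0.0005  2.6686] [ 0.4593 -0.0021  0.2603] [-0.0004  0.9881  0.1538 -0.0002]
{'K': array([[329.7313,   0.    , 264.7557],
       [  0.    , 329.7313, 186.4065],
       [  0.    ,   0.    ,   1.    ]]), 'extrinsics': array([[ 0.3024, -0.9532, -0.0007, -0.1406],
       [ 0.9145,  0.2903, -0.2818, -0.3732],
       [ 0.2688,  0.0845,  0.9595, -0.5393],
       [ 0.    ,  0.    ,  0.    ,  1.    ]])}
[174.9506  87.7418]
```

View pics/w1.png

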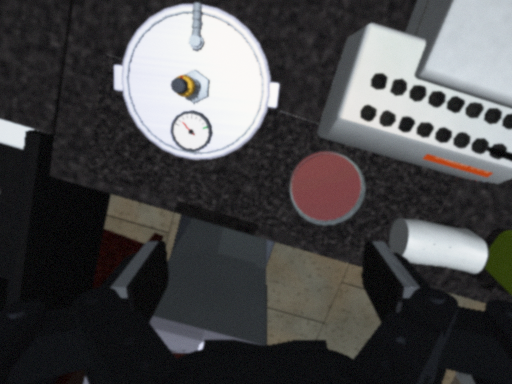

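Wrist view: button top at about (178,86), lid centre (196,82), gauge (191,131), barb (196,25).

```bash
python3 - <<'E'
from h import *
z=np.load("w.npz");P=manip.camera_params("wrist");im=z["im"]
E=np.linalg.inv(P["extrinsics"])
def plane(u,v,h):
    a=world("wrist",u,v,.1,P);c=E[:3,3];t=(h-c[2])/(a-c)[2];return c+t*(a-c)
print(plane(178,86,.1735),plane(196.5,82,.113), plane(191,131,.125),plane(196,25,.12))
cv2.imwrite("pics/w1c.png",cv2.resize(im[50:120,145:225],None,fx=8,fy=8,interpolation=cv2.INTER_CUBIC)[:,:,::-1])
E
```

```text
[0.5123 0.0769 0.1735] [0.5163 0.0772 0.113 ] [0.4761 0.0694 0.125 ] [0.559 0.087 0.12 ]
```

View pics/w1c.png

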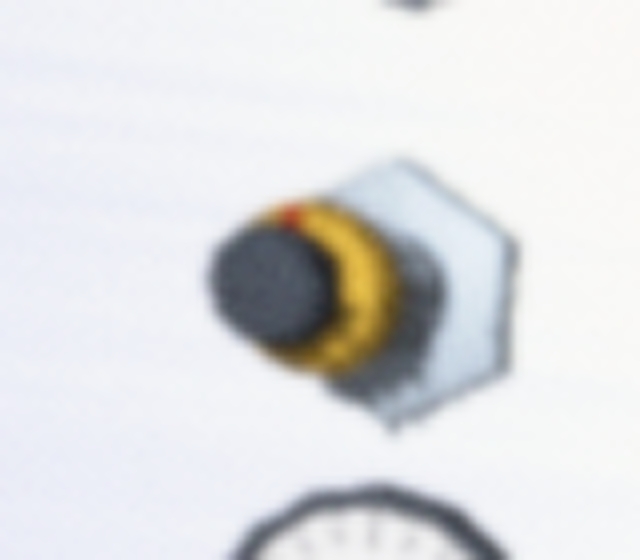

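Request:
move_arm:
  motion:
    - [0.012,-0.01,0.004,0]
    - [0.03,-0.024,0.01,0]
    - [0.05,-0.04,0.018,0]
    - [0.066,-0.052,0.023,0]
    - [0.0747,-0.0592,0.025,0]
    - [0.0747,-0.0592,0.025,0]
    - [0.0747,-0.0592,0.025,0]
    - [0.0747,-0.0592,0.025,0]

```text
time: 2.15
eef_pos: [0.5115, 0.073, 0.2361]
eef_rot: [0.0, 0.988, 0.151, -0.0]
force: [0.7, -0.2, 0.2]
finger_gap: 0.0853
finger_force: 0.0
```

```bash
python3 - <<'E'
from h import *
s=manip.sense();print(s["time"],s["joint_pos"],s["eef_pos"],s["eef_rot"])
P=manip.camera_params("wrist");im,d=manip.snapshot("wrist");np.savez("w",im=im,d=d)
print(pix("wrist",[.5125,.077,.1735],P),pix("wrist",[.5125,.077,.113],P))
cv2.imwrite("pics/w2.png",cv2.resize(im[120:384],None,fx=1.5,fy=1.5,interpolation=2)[:,:,::-1])
E
```

```text
2.15 [ 0.0005  0.2672 -0.1465  1.1573 -0.0004  2.8381] [0.5115 0.073  0.2361] [ 0.0002  0.9885  0.1514 -0.0001]
[259.7474 197.2506] [260.7424 175.2198]
```

View pics/w2.png

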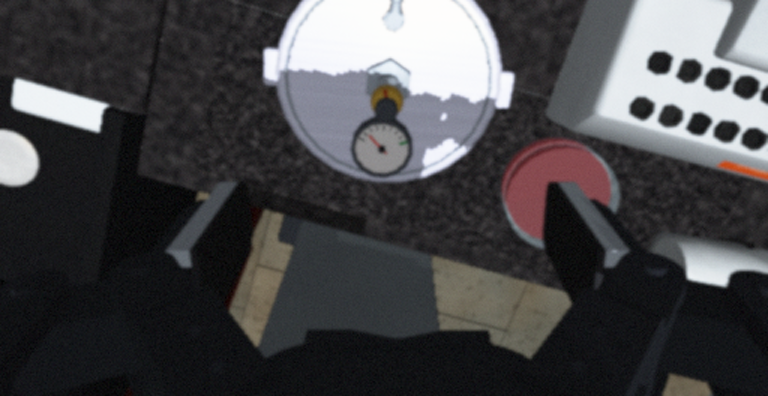

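```bash
python3 - <<'E'
from h import *
z=np.load("w.npz");im=z["im"]
s=manip.sense();print(s["time"],s["joint_pos"],s["eef_pos"],s["eef_rot"])
P=manip.camera_params("wrist")
E=np.linalg.inv(P["extrinsics"])
def plane(u,v,h):
    a=world("wrist",u,v,.1,P);c=E[:3,3];t=(h-c[2])/(a-c)[2];return c+t*(a-c)
print(plane(257.3,192,.1735),E[:3,3])
d=z["d"];print(d[186:198,250:265].round(3)[::2,::2])
m=[world("wrist",u,v,d[v,u],P) for v in range(120,240) for u in range(190,340) if d[v,u]>0]
m=np.array(m);l=m[(abs(m[:,2]-.113)<.005)];print(l.min(0),l.max(0));t=m[m[:,2]>.166];print(len(t),t.mean(0),t.min(0),t.max(0))
cv2.imwrite("pics/w2c.png",cv2.resize(im[160:225,225:295],None,fx=8,fy=8,interpolation=cv2.INTER_CUBIC)[:,:,::-1])
E
```

```text
2.2 [ 0.0005  0.267  -0.1464  1.1571 -0.0003  2.8384] [0.5116 0.073  0.2362] [0.0002 0.9885 0.1513 0.0001]
[0.5157 0.0797 0.1735] [0.581  0.0949 0.3881]
[[0.241 0.241 0.23  0.228 0.229 0.23  0.24  0.241]
 [0.241 0.228 0.226 0.227 0.226 0.227 0.23  0.24 ]
 [0.227 0.226 0.225 0.225 0.226 0.226 0.227 0.231]
 [0.227 0.225 0.227 0.226 0.227 0.226 0.226 0.228]
 [0.227 0.226 0.227 0.227 0.227 0.228 0.226 0.228]
 [0.227 0.226 0.226 0.227 0.228 0.227 0.228 0.229]]
[0.4479 0.0077 0.108 ] [0.5702 0.1436 0.118 ]
208 [0.514  0.0796 0.1711] [0.5077 0.0742 0.1661] [0.5188 0.0847 0.1729]
```

View pics/w2c.png

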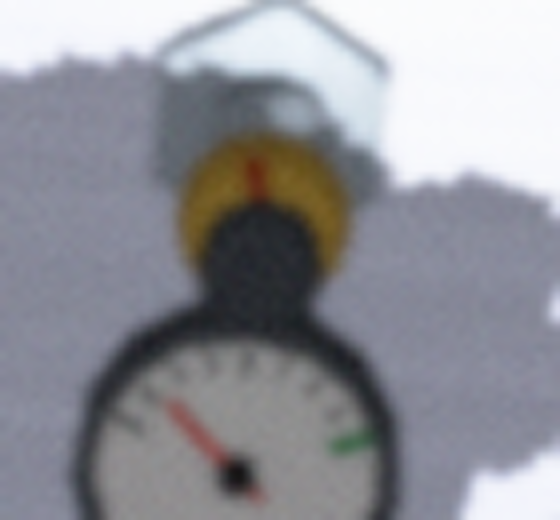

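Button centre is at about (0.5145, 0.0797), top z about 0.171. I'll go down open, with the fingers either side of the nut.

Request:
move_arm:
  motion:
    - [0.0045,-0.0055,0,0]
    - [0.0045,-0.0055,0.012,0]
    - [0.0045,-0.0055,0.03,0]
    - [0.0045,-0.0055,0.05,0]
    - [0.0045,-0.0055,0.066,0]
    - [0.0045,-0.0055,0.076,0]
    - [0.0045,-0.0055,0.076,0]
    - [0.0045,-0.0055,0.076,0]

```text
time: 2.87
eef_pos: [0.5146, 0.0807, 0.1601]
eef_rot: [-0.0, 0.988, 0.152, -0.0]
force: [0.4, 0.2, 1.1]
finger_gap: 0.0854
finger_force: 0.0
```

Request:
move_arm:
  motion:
    - [0,0,0,0]
    - [0,0,0,0]
    - [0,0,0,0]
    - [0,0,0,0]
  gripper: 0.35

```text
time: 3.2
eef_pos: [0.515, 0.0808, 0.1604]
eef_rot: [0.0, 0.988, 0.152, 0.001]
force: [-0.1, 1.1, -0.7]
finger_gap: 0.0391
finger_force: 0.0
```

```bash
python3 - <<'E'
from h import *
s=manip.sense();print(s["time"],s["joint_pos"],s["eef_pos"],s["eef_rot"],s["finger_gap"],s["force"])
im,d=manip.snapshot("wrist");im2,d2=manip.snapshot("side")
a=cv2.resize(im[170:384,100:420],(400,268));b=cv2.resize(im2[150:230,190:290],(400,320),interpolation=2)
cv2.imwrite("pics/w3.png",np.hstack([cv2.copyMakeBorder(a,0,52,0,0,0),b])[:,:,::-1])
E
```

```text
3.2 [ 0.0152  0.3259 -0.2708  0.973   0.      2.8521] [0.515  0.0808 0.1604] [0.0001 0.9884 0.1518 0.0005] 0.03911142713150611 [-0.1054  1.06   -0.6701]
```

View pics/w3.png

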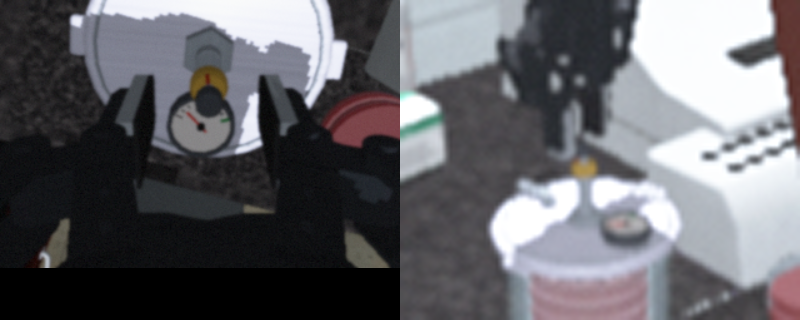

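```bash
python3 - <<'E'
from h import *
y=np.array([.3,-.954,0]);x=np.array([.954,.3,0]);c=np.array([.515,.0808,0])
for nm,p in[("nut",[.514,.08,.154]),("btn",[.514,.08,.172]),("tipA",c+.0195*y+[0,0,.14]),("tipB",c-.0195*y+[0,0,.14]),
  ("A135",c+.0195*y+[0,0,.135]),("A170",c+.0195*y+[0,0,.17])]:
    u=pix("side",p);w=pix("wrist",p);print(nm,"side crop",(u-[190,150])*4+[400,0],"wrist crop",(w-[100,170])*1.25)
E
```

```text
nut side crop [575.9114 164.2599] wrist crop [207.3773  83.5815]
btn side crop [574.9404 141.1244] wrist crop [207.5477 104.0423]
tipA side crop [591.4759 170.8607] wrist crop [249.5648  67.7827]
tipB side crop [557.9116 193.1263] wrist crop [162.9094  67.9033]
A135 side crop [591.7102 177.1133] wrist crop [248.4625  63.5479]
A170 side crop [590.0518 132.8563] wrist crop [257.5966  98.6376]
```

```bash
python3 - <<'E'
from h import *
s=manip.sense();print(s["eef_pos"],s["finger_gap"],manip.tip_extent)
y=np.array([.3,-.954,0]);x=np.array([.954,.3,0]);c=np.array(s["eef_pos"])
for n in["side","wrist","scene"]:
    im,d=manip.snapshot(n);P=manip.camera_params(n);E=np.linalg.inv(P["extrinsics"])
    v,u=np.mgrid[:384,:512];K=P["K"];X=np.stack([(u-K[0,2])/K[0,0]*d,-(v-K[1,2])/K[1,1]*d,-d,np.ones_like(d)],-1)@E.T
    p=X[...,:3][d>0]-c;a=p@x;b=p@y;z=p[:,2]
    for sg in(1,-1):
        m=(abs(a)<.02)&(b*sg>.014)&(b*sg<.05)&(z>-.03)&(z<.05)
        if m.sum(): print(n,sg,m.sum(),"z pct",np.percentile(z[m],[0,1,5,20,50]),"a",np.percentile(a[m],[2,98]),"inner b",np.percentile(b[m]*sg,[2,50]))
E
```

```text
[0.5148 0.0808 0.1601] 0.02985115230420556 0.025
side 1 100 z pct [0.0078 0.0084 0.0106 0.018  0.0298] a [-0.0132  0.009 ] inner b [0.0142 0.0169]
side -1 93 z pct [0.0099 0.0104 0.0117 0.0191 0.029 ] a [-0.0135  0.0045] inner b [0.0158 0.0241]
wrist 1 1878 z pct [0.0097 0.0119 0.016  0.0235 0.0355] a [-0.0085  0.0129] inner b [0.0146 0.0164]
wrist -1 1875 z pct [0.0091 0.0116 0.0161 0.0235 0.0356] a [-0.0084  0.013 ] inner b [0.0151 0.0168]
scene 1 17 z pct [0.0117 0.0125 0.0159 0.0209 0.034 ] a [-0.0093  0.0138] inner b [0.0141 0.0176]
scene -1 24 z pct [0.0122 0.0134 0.0179 0.0233 0.0303] a [-0.0007  0.0131] inner b [0.0177 0.0243]
```

All three cameras put the fingertips about 9 mm above the TCP, at z ≈ 0.169. They should be 25 mm below it, so the pads aren't at the nut yet. I'll lower carefully and watch the force.

Request:
move_arm:
  motion:
    - [0,0,0.002,0]
    - [0,0,0.004,0]
    - [0,0,0.006,0]
    - [0,0,0.008,0]
    - [0,0,0.01,0]
    - [0,0,0.01,0]

```text
time: 3.95
eef_pos: [0.5143, 0.0807, 0.1493]
eef_rot: [-0.0, 0.988, 0.152, -0.0]
force: [-0.7, -0.5, 0.3]
finger_gap: 0.0298
finger_force: 0.0
```

```bash
cat > tips.py <<'E'
from h import *
s=manip.sense();print(s["eef_pos"],s["finger_gap"],s["force"],s["joint_pos"][5])
y=np.array([.3,-.954,0]);x=np.array([.954,.3,0]);c=np.array(s["eef_pos"])
for n in["side","wrist"]:
    im,d=manip.snapshot(n);P=manip.camera_params(n);E=np.linalg.inv(P["extrinsics"])
    v,u=np.mgrid[:384,:512];K=P["K"];X=np.stack([(u-K[0,2])/K[0,0]*d,-(v-K[1,2])/K[1,1]*d,-d,np.ones_like(d)],-1)@E.T
    p=X[...,:3][d>0]-c;a=p@x;b=p@y;z=p[:,2]
    for sg in(1,-1):
        m=(abs(a)<.02)&(b*sg>.013)&(b*sg<.05)&(z+c[2]>.132)&(z<.05)
        if m.sum(): print(n,sg,m.sum(),"z pct",np.percentile(z[m],[0,1,5,20,50])+c[2],"a",np.percentile(a[m],[2,98]))
    if n=="side": cv2.imwrite("pics/side_now.png",cv2.resize(im[150:230,190:290],None,fx=5,fy=5,interpolation=2)[:,:,::-1])
E
python3 tips.py
```

```text
[0.5143 0.0807 0.1493] 0.02977638870882434 [-0.7029 -0.4813  0.2941] 2.852053691305656
side 1 100 z pct [0.1587 0.1587 0.1631 0.169  0.1802] a [-0.0133  0.0089]
side -1 95 z pct [0.1576 0.1583 0.1609 0.1692 0.1788] a [-0.0134  0.0057]
wrist 1 1857 z pct [0.1585 0.1617 0.1659 0.1734 0.1851] a [-0.0082  0.0132]
wrist -1 1852 z pct [0.1587 0.1616 0.1658 0.1733 0.185 ] a [-0.0081  0.0132]
```

Request:
move_arm:
  motion:
    - [0,0,0.002,0]
    - [0,0,0.004,0]
    - [0,0,0.006,0]
    - [0,0,0.008,0]
    - [0,0,0.008,0]

```text
time: 4.47
eef_pos: [0.5144, 0.0808, 0.1413]
eef_rot: [-0.0, 0.988, 0.152, -0.0]
force: [0.4, 0.2, -0.3]
finger_gap: 0.0299
finger_force: 0.0
```

Request:
move_arm:
  motion:
    - [0,0,0.001,0]
    - [0,0,0.002,0]
    - [0,0,0.004,0]
    - [0,0,0.006,0]
    - [0,0,0.008,0]
    - [0,0,0.008,0]

```text
time: 4.97
eef_pos: [0.5143, 0.0808, 0.1333]
eef_rot: [-0.0, 0.988, 0.152, -0.0]
force: [-0.0, 0.4, -0.3]
finger_gap: 0.0302
finger_force: 0.0
```

```bash
python3 tips.py
```

```text
[0.5143 0.0808 0.1333] 0.030158495668518397 [-0.0289  0.4077 -0.3421] 2.852082420147296
side 1 81 z pct [0.1429 0.1439 0.1468 0.1546 0.1677] a [-0.0142  0.0074]
side -1 93 z pct [0.142  0.1424 0.1466 0.1526 0.1633] a [-0.0147  0.0064]
wrist 1 1858 z pct [0.1431 0.1459 0.15   0.1576 0.1692] a [-0.0082  0.0132]
wrist -1 1853 z pct [0.143  0.1456 0.1499 0.1575 0.1691] a [-0.0082  0.0133]
```

View pics/side_now.png

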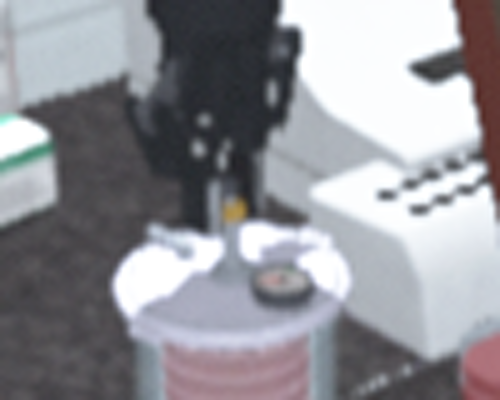

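The fingers now straddle the nut with tips at about 0.143. I'll go 4 mm lower and close gently.

Request:
move_arm:
  motion:
    - [0,0,0.002,0]
    - [0,0,0.004,0]
    - [0,0,0.004,0]

```text
time: 5.32
eef_pos: [0.5144, 0.0807, 0.1294]
eef_rot: [-0.0, 0.988, 0.152, -0.0]
force: [0.4, 0.9, -1.1]
finger_gap: 0.03
finger_force: 0.0
```

Request:
move_arm:
  motion:
    - [0,0,0,0]
    - [0,0,0,0]
    - [0,0,0,0]
    - [0,0,0,0]
  gripper: 0.22

```text
time: 5.65
eef_pos: [0.5147, 0.0808, 0.1299]
eef_rot: [0.0, 0.988, 0.152, 0.0]
force: [-0.1, 0.7, 0.5]
finger_gap: 0.0188
finger_force: 0.0
```

Request:
move_arm:
  motion:
    - [0,0,0,0]
    - [0,0,0,0]
    - [0,0,0,0]
    - [0,0,0,0]
  gripper: 0.15

```text
time: 5.98
eef_pos: [0.515, 0.08, 0.13]
eef_rot: [0.001, 0.988, 0.152, 0.0]
force: [0.5, -5.2, 1.1]
finger_gap: 0.0136
finger_force: 41.6
```

Request:
move_arm:
  motion:
    - [0,0,0,-0.1]
    - [0,0,-0.0002,-0.2]
    - [0,0,-0.0003,-0.3]
    - [0,0,-0.0003,-0.3]

```text
time: 6.32
eef_pos: [0.5146, 0.0807, 0.1302]
eef_rot: [-0.0, 0.954, 0.3, -0.0]
force: [-0.4, -2.0, 1.1]
finger_gap: 0.0135
finger_force: 41.6
```

```bash
python3 - <<'E'
from h import *
s=manip.sense();print(s["eef_pos"],s["force"],s["wrist_torque"],s["finger_gap"],s["finger_force"],s["joint_pos"][5])
im,d=manip.snapshot("wrist");im2,_=manip.snapshot("side")
a=cv2.resize(im[170:300,170:350],(540,390),interpolation=2);b=cv2.resize(im2[165:225,205:265],(260,260),interpolation=2)
cv2.imwrite("pics/w4.png",np.hstack([a,cv2.copyMakeBorder(b,0,130,0,0,0)])[:,:,::-1])
E
```

```text
[0.5146 0.0807 0.1302] [-0.4221 -2.0289  1.1192] [-0.3717  0.0697  0.0115] 0.01350762525835674 41.56294681277359 2.54761202930687
```

View pics/w4.png

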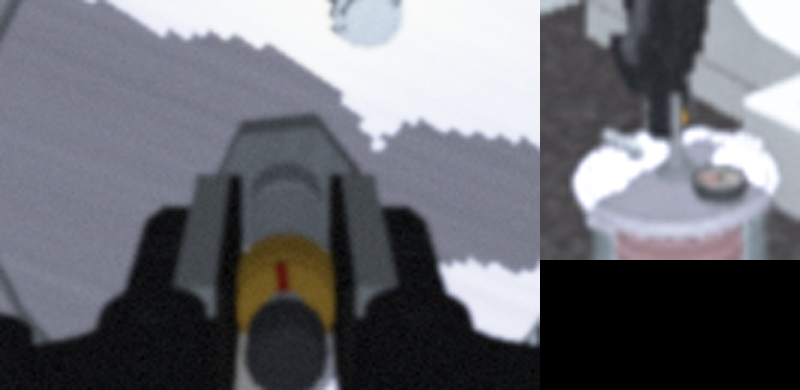

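The nut is held by the pads and its red mark turns with the tool. I'll continue unscrewing with matching lift.

Request:
move_arm:
  motion:
    - [0,0,-0.0001,-0.12]
    - [0,0,-0.0002,-0.24]
    - [0,0,-0.0003,-0.36]
    - [0,0,-0.0005,-0.48]
    - [0,0,-0.0006,-0.6]
    - [0,0,-0.0007,-0.72]
    - [0,0,-0.0008,-0.84]
    - [0,0,-0.0009,-0.96]

```text
time: 7.08
eef_pos: [0.5124, 0.0818, 0.1303]
eef_rot: [-0.002, 0.708, 0.706, -0.001]
force: [-6.6, 2.7, 0.3]
finger_gap: 0.0135
finger_force: 41.6
```

Request:
move_arm:
  motion:
    - [0,0,-0.0001,-0.12]
    - [0,0,-0.0002,-0.24]
    - [0,0,-0.0003,-0.36]
    - [0,0,-0.0005,-0.48]
    - [0,0,-0.0006,-0.6]
    - [0,0,-0.0007,-0.72]
    - [0,0,-0.0008,-0.84]
    - [0,0,-0.0009,-0.96]

```text
time: 7.75
eef_pos: [0.5119, 0.081, 0.1311]
eef_rot: [-0.002, 0.302, 0.953, -0.001]
force: [-7.0, -0.5, 2.2]
finger_gap: 0.0133
finger_force: 41.6
```

Request:
move_arm:
  motion:
    - [0,0,-0.0001,-0.12]
    - [0,0,-0.0002,-0.24]
    - [0,0,-0.0003,-0.36]
    - [0,0,-0.0005,-0.48]
    - [0,0,-0.0006,-0.6]
    - [0,0,-0.0007,-0.72]
    - [0,0,-0.0008,-0.84]
    - [0,0,-0.0009,-0.96]

```text
time: 8.42
eef_pos: [0.5126, 0.0803, 0.1322]
eef_rot: [-0.002, -0.172, 0.985, -0.0]
force: [-5.9, -4.3, 1.7]
finger_gap: 0.0135
finger_force: 41.8
```

```bash
cat > st.py <<'E'
from h import *
s=manip.sense();print(s["time"],s["eef_pos"],s["eef_rot"],s["force"],s["wrist_torque"],s["finger_gap"],s["finger_force"],s["joint_pos"][5])
E
python3 st.py
```

```text
8.4167 [0.5126 0.0803 0.1322] [-0.002  -0.1718  0.9851 -0.0002] [-5.8802 -4.2746  1.6665] [-0.96    1.1765 -0.0311] 0.013538778148093141 41.844509867951274 -0.3302627163079038
```

Request:
move_arm:
  motion:
    - [0,0,-0.0001,-0.12]
    - [0,0,-0.0002,-0.24]
    - [0,0,-0.0003,-0.36]
    - [0,0,-0.0005,-0.48]
    - [0,0,-0.0006,-0.6]
    - [0,0,-0.0007,-0.72]
    - [0,0,-0.0008,-0.84]
    - [0,0,-0.0009,-0.96]

```text
time: 9.08
eef_pos: [0.5134, 0.0799, 0.1333]
eef_rot: [-0.002, -0.607, 0.795, 0.0]
force: [-3.9, -6.0, 1.3]
finger_gap: 0.0135
finger_force: 41.7
```

Request:
move_arm:
  motion:
    - [0,0,-0.0001,-0.12]
    - [0,0,-0.0002,-0.24]
    - [0,0,-0.0003,-0.36]
    - [0,0,-0.0005,-0.48]
    - [0,0,-0.0006,-0.6]
    - [0,0,-0.0007,-0.72]
    - [0,0,-0.0008,-0.84]
    - [0,0,-0.0009,-0.96]

```text
time: 9.75
eef_pos: [0.5143, 0.0796, 0.1345]
eef_rot: [0.001, 0.905, -0.424, 0.0]
force: [-1.2, -6.9, 0.6]
finger_gap: 0.0138
finger_force: 41.7
```

```bash
python3 st.py
```

```text
9.75 [0.5143 0.0796 0.1345] [ 0.0011  0.9054 -0.4245  0.0002] [-1.2175 -6.8623  0.5811] [-1.5613  0.2679  0.0069] 0.013754734042896741 41.66734714061022 -2.2502738546473053
```

Request:
move_arm:
  motion:
    - [0,0,-0.0001,-0.08]
    - [0,0,-0.0002,-0.16]
    - [0,0,-0.0002,-0.22]
    - [0,0,-0.0002,-0.22]

```text
time: 10.08
eef_pos: [0.5146, 0.0796, 0.1348]
eef_rot: [0.001, 0.946, -0.323, 0.0]
force: [-0.6, -6.9, 1.1]
finger_gap: 0.0135
finger_force: 41.6
```

```bash
python3 st.py
```

```text
10.0833 [0.5146 0.0796 0.1348] [ 0.0011  0.9463 -0.3234  0.0003] [-0.5797 -6.9294  1.1308] [-1.5211  0.1348  0.0337] 0.013460378849719337 41.642722338438034 -2.4683508272776704
```

Request:
move_arm:
  motion:
    - [0,0,-0.0001,-0.06]
    - [0,0,-0.0001,-0.12]
    - [0,0,-0.0001,-0.12]

```text
time: 10.33
eef_pos: [0.5155, 0.0798, 0.1352]
eef_rot: [0.001, 0.964, -0.266, 0.001]
force: [2.0, -6.4, 1.6]
finger_gap: 0.0137
finger_force: 41.7
```

```bash
python3 st.py
```

```text
10.3333 [0.5155 0.0798 0.1352] [ 0.0006  0.9639 -0.2662  0.001 ] [ 1.9707 -6.4409  1.639 ] [-1.2296 -0.5791  0.0135] 0.013696712310461595 41.67939595878124 -2.588036123450058
```

Over 5.4 rad turned in total, and the side force changed as if it reached the stop. Releasing and rising.

Request:
move_arm:
  motion:
    - [0,0,0,0]
    - [0,0,0,0]
    - [0,0,0,0]
    - [0,0,0,0]
    - [0,0,0,0]
  gripper: 0.4

```text
time: 10.75
eef_pos: [0.5145, 0.081, 0.1348]
eef_rot: [-0.0, 0.964, -0.266, -0.0]
force: [-0.2, -0.5, -0.4]
finger_gap: 0.034
finger_force: 0.0
```

Request:
move_arm:
  motion:
    - [0,0,-0.008,0]
    - [0,0,-0.02,0]
    - [0,0,-0.035,0]
    - [0,0,-0.05,0]
    - [0,0,-0.06,0]
    - [0,0,-0.065,0]
    - [0,0,-0.065,0]
    - [0,0,-0.065,0]

```text
time: 11.42
eef_pos: [0.5145, 0.0808, 0.1997]
eef_rot: [0.0, 0.964, -0.266, -0.0]
force: [-0.1, 0.1, -0.4]
finger_gap: 0.034
finger_force: 0.0
```

Request:
move_arm:
  motion:
    - [0,0,0,0]
    - [0,0,0,0]
    - [0,0,0,0]
    - [0,0,0,0]
    - [0,0,0,0]
    - [0,0,0,0]
  gripper: 0

```text
time: 11.92
eef_pos: [0.5146, 0.0808, 0.1998]
eef_rot: [0.0, 0.964, -0.266, -0.0]
force: [-0.3, 0.4, 0.5]
finger_gap: 0.0002
finger_force: 0.0
```

```bash
python3 st.py; python3 - <<'E'
from h import *
im,d=manip.snapshot("wrist");P=manip.camera_params("wrist");np.savez("w",im=im,d=d)
s=manip.sense();c=np.array(s["eef_pos"]);w,x_,y_,z_=s["eef_rot"]
from scipy.spatial.transform import Rotation as R
T=R.from_quat([x_,y_,z_,w]).as_matrix()
E=np.linalg.inv(P["extrinsics"]);v,u=np.mgrid[:384,:512];K=P["K"]
X=(np.stack([(u-K[0,2])/K[0,0]*d,-(v-K[1,2])/K[1,1]*d,-d,np.ones_like(d)],-1)@E.T)[...,:3]
L=(X-c)@T; ok=d>0
m=ok&(X[...,2]>.163)&(X[...,2]<.18)&(abs(L[...,0])<.05)&(abs(L[...,1])<.03)
print("button",m.sum(),X[m].mean(0),X[m].min(0),X[m].max(0),"tool",L[m].mean(0))
f=ok&(L[...,2]>-.03)&(L[...,2]<.03)&(abs(L[...,0])<.03)&(abs(L[...,1])<.03)
print("finger",f.sum(),np.percentile(L[f],[1,50,99],axis=0))
cv2.imwrite("pics/w5.png",cv2.resize(im[120:340,120:400],(800,628))[:600,:,::-1])
E
```

```text
11.9167 [0.5146 0.0808 0.1998] [ 0.      0.964  -0.266  -0.0001] [-0.2922  0.3826  0.4543] [-0.0398 -0.0018  0.0364] 0.00015235661729990065 0.0 -2.587938949524853
button 324 [0.516  0.0797 0.1702] [0.5093 0.0729 0.163 ] [0.5209 0.0856 0.1734] tool [0.0018 0.0002 0.0297]
finger 1173 [[-0.0033 -0.0145 -0.0298]
 [ 0.0081 -0.0007 -0.0213]
 [ 0.0125  0.0117  0.0295]]
```

View pics/w5.png

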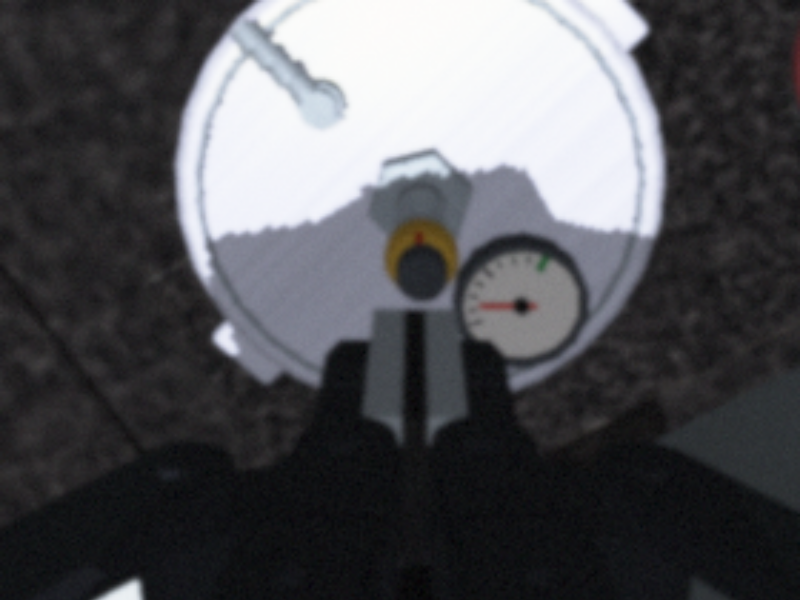

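Nut is up under the button, which lies centred on the closed pads. Next: the height of the closed tips.

Request:
move_arm:
  motion:
    - [0,0,0.004,0]
    - [0,0,0.01,0]
    - [0,0,0.016,0]
    - [0,0,0.018,0]
    - [0,0,0.018,0]

```text
time: 12.38
eef_pos: [0.514, 0.0808, 0.181]
eef_rot: [0.0, 0.964, -0.266, -0.001]
force: [-1.0, -0.5, 0.1]
finger_gap: -0.0
finger_force: 0.0
```

```bash
python3 - <<'E'
from h import *
from scipy.spatial.transform import Rotation as R
s=manip.sense();c=np.array(s["eef_pos"]);w,x_,y_,z_=s["eef_rot"];print(c)
T=R.from_quat([x_,y_,z_,w]).as_matrix()
for n in["wrist","side","scene"]:
    im,d=manip.snapshot(n);P=manip.camera_params(n)
    E=np.linalg.inv(P["extrinsics"]);v,u=np.mgrid[:384,:512];K=P["K"]
    X=(np.stack([(u-K[0,2])/K[0,0]*d,-(v-K[1,2])/K[1,1]*d,-d,np.ones_like(d)],-1)@E.T)[...,:3]
    L=(X-c)@T
    f=(d>0)&(abs(L[...,0])<.02)&(abs(L[...,1])<.02)&(X[...,2]>.16)&(X[...,2]<.215)
    print(n,f.sum(),np.histogram(X[f][:,2],np.arange(.16,.2151,.0025))[0])
E
```

```text
[0.514  0.0808 0.181 ]
wrist 1665 [135 122  29  35 130  17   0   0   0   0   0   0   0   1  64 125 138 163
 177 150 190 189]
side 88 [ 8  1  4  5  3  0  0  0  0  0  0  0  1  4  6  6  7  9  9  9 11  5]
scene 22 [1 1 2 4 2 1 0 0 0 0 1 0 0 0 0 4 2 0 3 0 1 0]
```

Request:
move_arm:
  motion:
    - [0,0,0.004,0]
    - [0,0,0.009,0]
    - [0,0,0.013,0]
    - [0,0,0.016,0]
    - [0,0,0.016,0]
    - [0,0,0.016,0]

```text
time: 13.03
eef_pos: [0.5145, 0.0808, 0.1657]
eef_rot: [0.0, 0.964, -0.266, -0.0]
force: [-0.6, 0.6, -0.9]
finger_gap: -0.0001
finger_force: 0.0
```

Request:
move_arm:
  motion:
    - [0,0,0.001,0]
    - [0,0,0.002,0]
    - [0,0,0.002,0]

```text
time: 13.28
eef_pos: [0.5146, 0.0808, 0.1638]
eef_rot: [0.0, 0.964, -0.266, -0.0]
force: [-0.1, -0.2, -0.2]
finger_gap: 0.0001
finger_force: 0.0
```

```bash
cat > pr.py <<'E'
from h import *
from scipy.spatial.transform import Rotation as R
fz=[]
for i in range(4):
    im,d=manip.snapshot("wrist");fz.append(manip.sense()["force"])
s=manip.sense();c=np.array(s["eef_pos"]);w,x_,y_,z_=s["eef_rot"];print(s["time"],c,"force",np.mean(fz,0))
T=R.from_quat([x_,y_,z_,w]).as_matrix();n="wrist";P=manip.camera_params(n)
E=np.linalg.inv(P["extrinsics"]);v,u=np.mgrid[:384,:512];K=P["K"]
X=(np.stack([(u-K[0,2])/K[0,0]*d,-(v-K[1,2])/K[1,1]*d,-d,np.ones_like(d)],-1)@E.T)[...,:3]
L=(X-c)@T
f=(d>0)&(abs(L[...,0])<.02)&(abs(L[...,1])<.02)&(X[...,2]>.15)&(X[...,2]<.195)
print(np.histogram(X[f][:,2],np.arange(.15,.195,.0025))[0])
cv2.imwrite("pics/p_%d.png"%(s["time"]*100),cv2.resize(im[150:300,170:370],(800,600),interpolation=2)[:,:,::-1])
E
python3 pr.py; ls pics
```

```text
13.4833 [0.5147 0.0808 0.164 ] force [ 0.0926 -0.4556  0.0003]
[  0  14  44  53 123  40   0   0   0   0   3  54 130 143 152 168 168 182]
c.png
p_1348.png
scene0.png
side0.png
side_now.png
w1.png
w1c.png
w2.png
w2c.png
w3.png
w4.png
w5.png
```

That's my viewing budget used up; from here on I'll go by force and depth numbers.

Request:
move_arm:
  motion:
    - [0,0,0.0007,0]
    - [0,0,0.0015,0]
    - [0,0,0.0015,0]

```text
time: 13.73
eef_pos: [0.5147, 0.0808, 0.1623]
eef_rot: [-0.0, 0.964, -0.266, 0.0]
force: [0.3, -0.0, 0.4]
finger_gap: -0.0002
finger_force: 0.4
```

```bash
python3 pr.py
```

```text
13.9333 [0.5146 0.0808 0.1624] force [ 0.1738 -0.2505 -0.1629]
[  0   8  56  54  96  33   0   0   0   0  36 100 148 146 160 169 181 174]
```

Request:
move_arm:
  motion:
    - [0,0,0.0005,0]
    - [0,0,0.001,0]
    - [0,0,0.001,0]

```text
time: 14.18
eef_pos: [0.5147, 0.0808, 0.1614]
eef_rot: [-0.0, 0.964, -0.266, 0.0]
force: [0.8, 0.2, 0.9]
finger_gap: 0.0002
finger_force: 0.6
```

```bash
python3 pr.py
```

```text
14.3833 [0.5147 0.0808 0.1615] force [-0.438  -0.0437  0.8766]
[  0  26  52  60 107   1   0   0   0   0  69 118 141 151 173 161 192 185]
```

Request:
move_arm:
  motion:
    - [0,0,0.0005,0]
    - [0,0,0.001,0]
    - [0,0,0.001,0]

```text
time: 14.63
eef_pos: [0.5147, 0.0807, 0.1603]
eef_rot: [-0.0, 0.964, -0.266, 0.0]
force: [-0.8, -0.9, 2.5]
finger_gap: -0.0001
finger_force: 0.7
```

```bash
python3 pr.py
```

```text
14.8333 [0.5147 0.0808 0.1604] force [-0.1249 -0.2656  1.4792]
[  8  47  43  99  46   0   0   0   0  26  88 128 151 160 163 179 170 210]
```

Request:
move_arm:
  motion:
    - [0,0,0.0005,0]
    - [0,0,0.001,0]
    - [0,0,0.001,0]

```text
time: 15.08
eef_pos: [0.5147, 0.0807, 0.1593]
eef_rot: [-0.0, 0.964, -0.266, 0.0]
force: [-1.1, 0.9, 1.4]
finger_gap: 0.0
finger_force: 0.9
```

```bash
python3 pr.py
```

```text
15.2833 [0.5146 0.0808 0.1594] force [-0.1515  0.0582  1.7448]
[ 17  58  48 115   6   0   0   0   1  47 123 134 151 159 177 182 178 201]
```

Request:
move_arm:
  motion:
    - [0,0,0.0005,0]
    - [0,0,0.001,0]
    - [0,0,0.001,0]

```text
time: 15.53
eef_pos: [0.5147, 0.0808, 0.1584]
eef_rot: [-0.0, 0.964, -0.266, 0.0]
force: [0.3, -0.5, 1.9]
finger_gap: 0.0
finger_force: 1.0
```

Request:
move_arm:
  motion:
    - [0,0,0.0005,0]
    - [0,0,0.0005,0]
    - [0,0,0.0005,0]

```text
time: 15.78
eef_pos: [0.5147, 0.0808, 0.1579]
eef_rot: [-0.0, 0.964, -0.266, 0.0]
force: [-0.3, 0.6, 2.9]
finger_gap: -0.0
finger_force: 1.1
```

```bash
python3 pr.py
```

```text
15.9833 [0.5146 0.0808 0.1579] force [-0.2259  0.107   2.3414]
[ 42  55  86  53   1   0   0   0  12 104 129 152 153 174 168 179 198 207]
```

Request:
move_arm:
  motion:
    - [0,0,0.0005,0]
    - [0,0,0.0005,0]
    - [0,0,0.0005,0]

```text
time: 16.23
eef_pos: [0.5147, 0.0807, 0.1576]
eef_rot: [-0.0, 0.964, -0.266, 0.0]
force: [-1.3, 0.6, 3.6]
finger_gap: -0.0003
finger_force: 2.4
```

```bash
python3 pr.py
```

```text
16.4333 [0.5147 0.0807 0.1576] force [-1.3033 -0.0141  4.8884]
[ 49  58 102  27   0   0   0   0  32 101 140 135 166 175 168 194 191 201]
```

Request:
move_arm:
  motion:
    - [0,0,0.0005,0]
    - [0,0,0.0005,0]
    - [0,0,0.0005,0]

```text
time: 16.68
eef_pos: [0.5147, 0.0808, 0.1571]
eef_rot: [-0.0, 0.964, -0.266, 0.0]
force: [-1.8, 0.9, 6.6]
finger_gap: -0.0001
finger_force: 3.1
```

```bash
python3 pr.py
```

```text
16.8833 [0.5147 0.0807 0.1571] force [-1.7214 -0.5156  6.0885]
[ 48  51 110  13   0   0   0   0  43 110 142 140 179 156 191 179 204 206]
```

```bash
cat > g.py <<'E'
from h import *
def gauge():
    o=[]
    for n in("wrist","side"):
        P=manip.camera_params(n);E=np.linalg.inv(P["extrinsics"]);K=P["K"];im,_=manip.snapshot(n);im=im.astype(int)
        v,u=np.mgrid[:384,:512];D=np.stack([(u-K[0,2])/K[0,0],-(v-K[1,2])/K[1,1],-np.ones(u.shape)],-1)@E[:3,:3].T
        X=E[:3,3]+D*((.124-E[2,3])/D[...,2])[...,None]
        m=np.hypot(X[...,0]-.4765,X[...,1]-.0715)<.016
        r=m&(im[...,0]-im[...,1]>40);g=m&(im[...,1]-im[...,0]>15)
        k=lambda q:(q.sum(),X[q][:,:2].mean(0) if q.any() else 0)
        o.append((n,m.sum(),"red",k(r),"green",k(g)))
    return o
if __name__=="__main__":
    for _ in range(3):
        for o in gauge():print(*o)
    s=manip.sense();print(s["time"],s["eef_pos"],s["force"],s["finger_force"])
E
python3 g.py
```

```text
wrist 1860 red (np.int64(24), array([0.4847, 0.0712])) green (np.int64(16), array([0.4862, 0.0608]))
side 51 red (np.int64(0), 0) green (np.int64(0), 0)
wrist 1860 red (np.int64(25), array([0.4853, 0.0705])) green (np.int64(16), array([0.4862, 0.0608]))
side 51 red (np.int64(0), 0) green (np.int64(0), 0)
wrist 1860 red (np.int64(21), array([0.4843, 0.07  ])) green (np.int64(16), array([0.4862, 0.0608]))
side 51 red (np.int64(0), 0) green (np.int64(0), 0)
17.1833 [0.5147 0.0808 0.1571] [-1.4063 -0.5699  5.6455] 3.049154430627823
```

Request:
move_arm:
  motion:
    - [0,0,0.0002,0]
    - [0,0,0.0002,0]
    - [0,0,0.0002,0]

```text
time: 17.43
eef_pos: [0.5147, 0.0808, 0.157]
eef_rot: [-0.0, 0.964, -0.266, 0.0]
force: [-1.9, -0.5, 6.4]
finger_gap: 0.0006
finger_force: 3.2
```

```bash
python3 g.py
```

```text
wrist 1858 red (np.int64(21), array([0.4848, 0.0674])) green (np.int64(15), array([0.4863, 0.0609]))
side 51 red (np.int64(0), 0) green (np.int64(0), 0)
wrist 1858 red (np.int64(23), array([0.4841, 0.0672])) green (np.int64(15), array([0.4863, 0.0609]))
side 51 red (np.int64(0), 0) green (np.int64(0), 0)
wrist 1858 red (np.int64(22), array([0.484 , 0.0665])) green (np.int64(15), array([0.4863, 0.0609]))
side 51 red (np.int64(0), 0) green (np.int64(0), 0)
17.7333 [0.5147 0.0808 0.157 ] [-1.4242 -0.306   6.4333] 3.20515226572752
```

The needle is moving toward green, so the valve is open. Holding.

Request:
move_arm:
  motion:
    - [0,0,0.0001,0]
    - [0,0,0.0001,0]
    - [0,0,0.0001,0]
    - [0,0,0.0001,0]
    - [0,0,0.0001,0]
    - [0,0,0.0001,0]
    - [0,0,0.0001,0]
    - [0,0,0.0001,0]

```text
time: 18.4
eef_pos: [0.5147, 0.0808, 0.1569]
eef_rot: [-0.0, 0.964, -0.266, 0.0]
force: [-2.3, -0.8, 6.9]
finger_gap: 0.0001
finger_force: 3.6
```

Request:
move_arm:
  motion:
    - [0,0,0,0]
    - [0,0,0,0]
    - [0,0,0,0]
    - [0,0,0,0]
    - [0,0,0,0]
    - [0,0,0,0]
    - [0,0,0,0]
    - [0,0,0,0]

```text
time: 19.07
eef_pos: [0.5147, 0.0808, 0.1569]
eef_rot: [-0.0, 0.964, -0.266, 0.0]
force: [-1.6, -0.7, 6.7]
finger_gap: 0.0002
finger_force: 3.6
```

Request:
move_arm:
  motion:
    - [0,0,0,0]
    - [0,0,0,0]
    - [0,0,0,0]
    - [0,0,0,0]
    - [0,0,0,0]
    - [0,0,0,0]
    - [0,0,0,0]
    - [0,0,0,0]

```text
time: 19.73
eef_pos: [0.5147, 0.0808, 0.157]
eef_rot: [-0.0, 0.964, -0.266, 0.0]
force: [-1.1, -0.3, 7.0]
finger_gap: -0.0001
finger_force: 3.6
```

```bash
python3 g.py | grep -v side
```

```text
wrist 1859 red (np.int64(23), array([0.4824, 0.0661])) green (np.int64(12), array([0.4865, 0.0607]))
wrist 1859 red (np.int64(25), array([0.4825, 0.066 ])) green (np.int64(11), array([0.4866, 0.0608]))
wrist 1859 red (np.int64(23), array([0.4824, 0.0661])) green (np.int64(12), array([0.4865, 0.0607]))
20.0333 [0.5147 0.0808 0.1569] [-1.0971 -0.5638  7.1882] 3.5605376958847046
```

The needle has stopped, pointing at the green mark. Letting go.

Request:
move_arm:
  motion:
    - [0,0,-0.002,0]
    - [0,0,-0.006,0]
    - [0,0,-0.015,0]
    - [0,0,-0.03,0]
    - [0,0,-0.045,0]
    - [0,0,-0.055,0]
    - [0,0,-0.06,0]
    - [0,0,-0.06,0]

```text
time: 20.7
eef_pos: [0.5153, 0.0808, 0.2177]
eef_rot: [-0.0, 0.964, -0.266, 0.001]
force: [-0.6, 0.7, -0.3]
finger_gap: -0.0003
finger_force: 0.0
```

```bash
python3 g.py | grep -v side; python3 - <<'E'
from h import *
im,d=manip.snapshot("wrist");P=manip.camera_params("wrist")
E=np.linalg.inv(P["extrinsics"]);v,u=np.mgrid[:384,:512];K=P["K"]
X=(np.stack([(u-K[0,2])/K[0,0]*d,-(v-K[1,2])/K[1,1]*d,-d,np.ones_like(d)],-1)@E.T)[...,:3]
f=(d>0)&(np.hypot(X[...,0]-.515,X[...,1]-.08)<.012)&(X[...,2]>.163)&(X[...,2]<.185)
print(np.percentile(X[f],[2,50,98],axis=0))
E
```

```text
wrist 1165 red (np.int64(7), array([0.4822, 0.0659])) green (np.int64(9), array([0.4861, 0.0604]))
wrist 1184 red (np.int64(12), array([0.482 , 0.0662])) green (np.int64(7), array([0.4863, 0.0603]))
wrist 1184 red (np.int64(11), array([0.4825, 0.0654])) green (np.int64(8), array([0.4862, 0.0603]))
21.0 [0.5142 0.0808 0.2159] [-0.6185  0.1514 -0.1175] 0.0
[[0.5108 0.0751 0.1632]
 [0.5163 0.0798 0.1713]
 [0.5207 0.0856 0.173 ]]
```

The pin is back up, the needle is at zero, the jar hasn't moved and the arm is clear.

```bash
python3 -c "from cell import manip; print(manip.finish_job())"
```

```text
the job is handed in; nothing more can be done
None
```

I unscrewed the lock nut by about 5.4 rad, held the pin open at about 7 N until the needle reached the green zero mark, then let go and handed the job in at 21 s; no verdict came back, and I viewed 11 pictures, one over the limit of 10.

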